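# Load framed slides under the stage clips and clamp the stop bar

### The job

Load every framed glass slide that is on the table into the lane of its own colour on the slide stage: swing the red hold-down clamp out of the way if needed, then slide each one flat along its lane, front rim first, under the spring clip until it is fully home and the clip snaps down behind the rim. When all are in, lay the dark stop bar across the apron behind them, centred, push it flush against the slides' rear ends, and shut the clamp fully so that its pad holds the bar down. Leave the petri dishes, the tape and the mug alone.

Things in the scene. Friction and masses are not known exactly. Their poses are not given: they have to be found in the camera images.
- stage: slide stage fixed to the table: aluminium plate 10 mm thick, 190 mm wide (y). Stage x points from its bare flat loading apron (robot side) to the clips, y left, z up. Origin at table height in the plane where the slides' rear ends lie when home; the plate runs from x = -80 to +142 mm, the apron from -80 to +45 mm. A wing on the +y side carries the clamp (hinge posts at y = 180 mm).
- bar_seat (a point): where the middle of the stop bar finally belongs, flush behind the slides: stage x = -11 mm, y = 0, 11 mm above the plate's top; axes as the stage
- tab_blue (a point): centre of the blue upright grip tab of the blue slide (glass in a white frame, 60 g; may be absent). Tab: 10 mm thick (slide x), 24 wide (y), 5 to 38 mm above the underside, this point at 21.5. Slide: 110 long (x), 40 wide, 5 thick; front end (+x) 95 mm ahead of this point, rear end 15 mm behind; its front 12 mm are a cross rim, 9.5 mm high.
- tab_yellow (a point): centre of the yellow upright grip tab of the yellow slide (glass in a white frame, 60 g; may be absent). Tab: 10 mm thick (slide x), 24 wide (y), 5 to 38 mm above the underside, this point at 21.5. Slide: 110 long (x), 40 wide, 5 thick; front end (+x) 95 mm ahead of this point, rear end 15 mm behind; its front 12 mm are a cross rim, 9.5 mm high.
- tab_red (a point): centre of the red upright grip tab of the red slide (glass in a white frame, 60 g; may be absent). Tab: 10 mm thick (slide x), 24 wide (y), 5 to 38 mm above the underside, this point at 21.5. Slide: 110 long (x), 40 wide, 5 thick; front end (+x) 95 mm ahead of this point, rear end 15 mm behind; its front 12 mm are a cross rim, 9.5 mm high.
- lane_blue (a point): where the blue tab's centre is when its slide is home (stage x = 15, y = +60 mm, lane marked blue); axes as the stage. Lane: 44 mm wide, between 6 mm high rails from 30 mm in +x of this point to a stop at 95 mm; first 15 mm tapered. The clip's upturned nose starts 55 mm in +x; lower the slide with its front end short of 45 mm, then push it in along +x.
- clip_blue (a joint): spring clip of the blue lane, hinged beyond the stop, rad: 0 = resting just above the empty lane, grows as it lifts. A slide pushed in (3 to 8 N) lifts it with its rim to about 0.2; in the last 3 mm before the stop it snaps down behind the rim to about 0.06 and then holds the slide.
- lane_yellow (a point): where the yellow tab's centre is when its slide is home (stage x = 15, y = 0 mm, lane marked yellow); axes as the stage. Lane: 44 mm wide, between 6 mm high rails from 30 mm in +x of this point to a stop at 95 mm; first 15 mm tapered. The clip's upturned nose starts 55 mm in +x; lower the slide with its front end short of 45 mm, then push it in along +x.
- clip_yellow (a joint): spring clip of the yellow lane, hinged beyond the stop, rad: 0 = resting just above the empty lane, grows as it lifts. A slide pushed in (3 to 8 N) lifts it with its rim to about 0.2; in the last 3 mm before the stop it snaps down behind the rim to about 0.06 and then holds the slide.
- lane_red (a point): where the red tab's centre is when its slide is home (stage x = 15, y = -60 mm, lane marked red); axes as the stage. Lane: 44 mm wide, between 6 mm high rails from 30 mm in +x of this point to a stop at 95 mm; first 15 mm tapered. The clip's upturned nose starts 55 mm in +x; lower the slide with its front end short of 45 mm, then push it in along +x.
- clip_red (a joint): spring clip of the red lane, hinged beyond the stop, rad: 0 = resting just above the empty lane, grows as it lifts. A slide pushed in (3 to 8 N) lifts it with its rim to about 0.2; in the last 3 mm before the stop it snaps down behind the rim to about 0.06 and then holds the slide.
- bar_mid (a point): centre of the stop bar, dark steel, 22 x 180 x 22 mm (x, y, z; long along y), about 200 g, alike all round; its ends are black
- clamp (a joint): hold-down clamp, rad: 0 = shut (red arm level over the bar's place), 1.5 = fully open (arm upright). May be found in any position. Stiff: stays where it is left, takes about 7 to 13 N at the handle.
- clamp_handle (a point): grip point of the clamp's handle, a round red bar of 14 mm diameter along stage x (55 mm free, overhanging in -x from a steel lever), 100 mm from the hinge axis. At clamp = 0 it is 85 mm above the hinge and 52 mm in stage -y of it; opening moves it along an arc to stage +y (and raises the arm, which points to -y, with the pad 105 mm from the hinge).
- clamp_hinge (a point): fixed point on the clamp's hinge axis (along stage x), 55 mm above the table, axes as the stage. Arm and lever move in the plane x = 0 of this point, the handle's grip point 38 mm in -x of that plane.
- clamp_pad (a joint): sprung rubber pad under the end of the clamp's arm, m: 0 = free, grows as it is pressed in (about 0.004, 5 N, when the clamp is shut on the bar)
- petri_a: petri dish with pink content, 62 mm; bystander, origin under its centre; leave it alone
- petri_b: petri dish with tan content, 59 mm; bystander, origin under its centre; leave it alone
- tape_roll: roll of tape, 53 mm; bystander, origin under its centre; leave it alone
- mug: white mug with a blue band, 70x98x88 mm; bystander, origin under its centre; leave it alone

How it is judged:
By the outcome, as a careful person would: the job done as asked, in the order asked, and still so for the second after the job is handed in, with the robot touching nothing.
Of slide_blue, slide_yellow, slide_red only 2 to 3 are there at a start; the rules pass over those that are not, and their reading is None.
At some moment in a run one of bar may be knocked a few centimetres aside while the robot is not near it.
Once in a run the grip may slacken for a moment while it holds something.
It also fails if it takes over 210 s, if anything falls off the work surface, if the arm or the gripper's body presses on something with over 40 N, if the wrist force passes 120 N, or if a joint passes its speed limit or range.

### The arm

A 6-joint arm with a two-finger parallel gripper is mounted at the origin on a cart in front of the work surface, level with it; the furniture and walls round the work are solid. World frame = base frame: x ahead of the robot, y to its left, z up, the work surface at z = 0. Lengths are in m, angles in rad, forces in N, time in s.
With the tool pointing down it reaches from about 0.4 to 0.925 m from the base axis. Payload 3.4 kg.
Tool frame: the origin (TCP) lies midway between the tips of the shut fingers; the grasp point (between the pads) lies 19 mm behind it; z points along the fingers, y is the line along which they close (so a half turn about z gives the same grasp; the last joint's range is limited). The gripper opens to 85 mm and grips with 20 to 120 N. Pads are 22 mm wide; open, the fingers measure 114 mm over their backs; the gripper's body (76 mm by 85 mm) begins 54 mm behind the grasp point. The pads swing forward as they close: fully open they stand 13 mm farther back than shut.
Start: joints at [-1.23, 0.307, 1.506, -0, 1.328, -0.073], TCP at [0.231, -0.526, 0.231] pointing down, gripper open.
Joint ranges: [-3.12, 3.12], [-1.05, 2.28], [0.14, 2.33], [-1.42, 4.57], [0.1, 2.73], [-2.68, 2.68]. Speed limits (rad/s): [2.57, 2.57, 3.14, 3.14, 3.14, 3.14].

### API

Orientations are given as a unit quaternion [x, y, z, w].
In Python, from workcell import read_state, optics, job gives the robot as it stands.
- The arm moves only by the tool servo_tool, never from a script. Its argument "commands" is a list that holds one entry, the list of rows, each a list of 7 numbers: the finger opening in cm, from 0 to 8.54, then the shift along the world's x, y, z in cm, then the turn, a rotation vector about the world's x, y, z in rad. In form: [[[claw, x, y, z, rx, ry, rz], ...]]. A call has 1 to 20 rows; each row is the pose to reach, as a shift and turn from the pose commanded when the call began; what a row does not reach only later rows make up. A row lasts 1/8 s, in which the tool goes at most 62.5 mm and 10.7 degrees, less where a joint would pass 70% of its speed; a pose out of reach is approached as far as the arm can. A call with a gripper value outside its range is refused whole. The fingers move at their own pace and stop on an object; "grip_force" is the grip in N (left out, the last holds). Time passes only in rows, so rows that repeat a pose let the fingers close. It gives the time, the measured TCP pose, the force, the opening and the grip force at its end, in the units of the state.
- read_state(): the state, without advancing time (a new reading comes with each control period).
- optics.camera(name): name is "side" or "top"; returns a dict with "image" (420x560x3 uint8, blue, green, red), "camera_matrix" (3x3 intrinsics, pixels), "extrinsics" (4x4, takes a point from world to camera coordinates). Camera axes: x right, y down, z forward; pixel columns grow to the right and rows downward; lengths in m; the calibration is good to about 2 mm. A picture is of the moment at which its call begins. There is no depth.
- job.finish_job(): hands the job in; it is judged then, once.
Trained networks look in a picture, given as the dict that the camera call returned (one of the last four; its "shot" number tells which), for a name from the list of things; names that differ only in an ending like _2 or _b are one class to them, and where a whole thing is asked for, a point or a joint stands for the part that bears it (a point fixed in the world has none). Each returns a list of dicts, best first, with "p" (0 to 1); they miss things now and then, are a little off and sometimes report something else, mostly with a low value. They report only what shows in the picture. A call takes as long as a camera call.
- optics.spot_in(target, picture): "centre" ([column, row] in pixels, amid what is visible of it).
The state is a dict: "time": time; "joint_pos": joint angles; "qd": joint speeds; "effort": joint torques, N m; "tcp_pos": TCP position; "ee_rot": TCP orientation; "force": force on the tool from outside, world axes, zero at the start; "wrist_torque": the same for the moment, N m; "width": finger opening in m; "finger_force": force on a finger pad.
Only numpy, scipy, OpenCV 4.12 (cv2) and the standard library are available. Lean on these libraries where they do the work, as an engineer would, in place of code of your own. Each camera call takes 0.05 s, during which the arm holds its last target. There are 200 camera calls.

## Working session

There is one attempt and no reset: what is moved stays moved. The work goes in short steps, Python scripts to look and compute and a tool call to move; the robot and the scene stay as the last step left them, time stands still between calls to the robot, and variables do not carry over. Pictures are saved under pics/ and viewed, at most 14 in all, crops included, and the job is handed in when it is done.

Besides the shell and the picture viewer there is one more tool, called after "Request:" as a command line: name --argument value ..., lists and objects as JSON in quotes. servo_tool: Moves the arm, as the interface text tells. Its arguments: {"type":"object","properties":{"commands":{"type":"array","items":{"type":"array","items":{"type":"array","items":{"type":"number"}}}},"grip_force":{"type":"number"}},"required":["commands"]}

```bash
ls; mkdir -p pics
cat > h.py <<'E'
import numpy as np, cv2, json
from workcell import read_state, optics, job
def ray(pic,uv):
    K=np.array(pic["camera_matrix"]);E=np.array(pic["extrinsics"])
    d=E[:3,:3].T@np.linalg.inv(K)@np.array([uv[0],uv[1],1.0]);o=-E[:3,:3].T@E[:3,3]
    return o,d/np.linalg.norm(d)
def atz(pic,uv,z):
    o,d=ray(pic,uv);return o+d*(z-o[2])/d[2]
def tri(rs):
    A=sum(np.eye(3)-np.outer(d,d) for o,d in rs);b=sum((np.eye(3)-np.outer(d,d))@o for o,d in rs)
    p=np.linalg.solve(A,b);return p,[float(np.linalg.norm((np.eye(3)-np.outer(d,d))@(p-o))) for o,d in rs]
def proj(pic,p):
    E=np.array(pic["extrinsics"]);q=np.array(pic["camera_matrix"])@(E[:3,:3]@np.array(p)+E[:3,3]);return q[:2]/q[2]
E
python3 - <<'E'
from h import *
P={n:optics.camera(n) for n in("side","top")}
for n,p in P.items():
    cv2.imwrite(f"pics/{n}0.png",p["image"]); print(n,np.round(ray(p,(280,210))[0],3),np.round(ray(p,(280,210))[1],3))
for t in ["tab_blue","tab_yellow","tab_red","bar_mid","clamp_handle","clamp_hinge","lane_blue","lane_yellow","lane_red","bar_seat"]:
    r={}
    for n,p in P.items():
        try: d=optics.spot_in(t,p)
        except Exception as e: print(t,e); continue
        print(t,n,[(np.round(x["centre"],1).tolist(),round(x["p"],2)) for x in d[:2]])
        if d: r[n]=ray(p,d[0]["centre"])
    if len(r)==2: q=tri(list(r.values()));print("   ",np.round(q[0],4),np.round(q[1],4))
print(read_state())
E
```

```text
pics
side [0.395 0.87  0.58 ] [ 0.196 -0.87  -0.452]
top [ 0.52  -0.039  1.039] [ 0.058 -0.001 -0.998]
tab_blue side [([206.4, 284.1], 0.73), ([265.3, 217.7], 0.6)]
tab_blue top [([393.6, 234.5], 0.72), ([236.4, 147.7], 0.65)]
    [ 0.6904 -0.2829 -0.2246] [0.2254 0.2254]
tab_yellow side [([318.1, 224.3], 0.8)]
tab_yellow top [([328.0, 227.1], 0.77), ([163.3, 239.5], 0.68)]
    [ 0.5236 -0.1692  0.0056] [0.0068 0.0068]
tab_red side [([321.1, 210.8], 0.57)]
tab_red top [([365.1, 226.2], 0.9), ([325.5, 231.1], 0.47)]
    [ 0.5257 -0.2708 -0.0016] [0.0043 0.0043]
bar_mid side [([265.9, 216.1], 0.79)]
bar_mid top [([336.6, 172.0], 0.56)]
    [ 0.6801 -0.1985 -0.0013] [0.0007 0.0007]
clamp_handle side [([291.0, 283.2], 0.78)]
clamp_handle top [([164.1, 241.8], 0.88)]
    [0.5093 0.247  0.1037] [0.0045 0.0045]
clamp_hinge side [([286.8, 287.2], 0.66)]
clamp_hinge top [([223.5, 233.6], 0.66), ([161.7, 241.7], 0.4)]
    [ 0.5342  0.119  -0.006 ] [0.0136 0.0136]
lane_blue side [([284.9, 287.5], 0.85), ([265.0, 214.5], 0.26)]
lane_blue top [([222.2, 230.4], 0.61)]
    [ 0.5406  0.1219 -0.0057]
[... 338 characters left out ...]
'joint_pos': array([-1.23047887e+00,  3.06807553e-01,  1.50643946e+00,  6.94746798e-06,
        1.32837506e+00, -7.35134974e-02]), 'qd': array([ 1.17405974e-04, -3.75901407e-05,  8.58531720e-04, -1.34939760e-03,
        1.34610965e-04,  1.34431546e-04]), 'effort': array([ 7.26730868e-04, -4.57497597e+01, -2.52337199e+01, -2.07627190e-04,
        9.18732658e-04, -1.15045552e-05]), 'tcp_pos': array([ 0.23118908, -0.52646725,  0.23128565]), 'ee_rot': array([ 9.78669431e-01,  2.05441340e-01,  1.38611400e-06, -1.50244335e-05]), 'force': array([-0.13917584,  0.01692065,  0.539937  ]), 'wrist_torque': array([-0.00782722, -0.01410482, -0.00088307]), 'finger_force': 0.0, 'width': 0.08569689282493041}
```

View pics/top0.png

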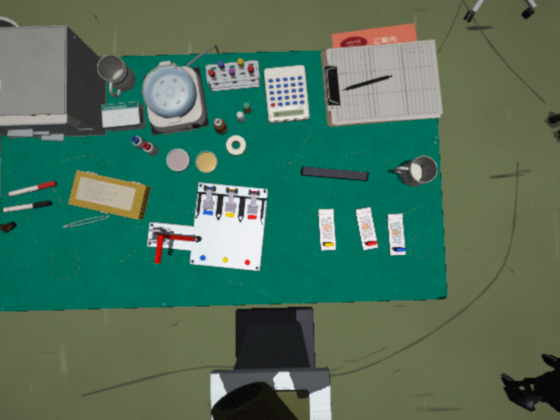

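View pics/side0.png

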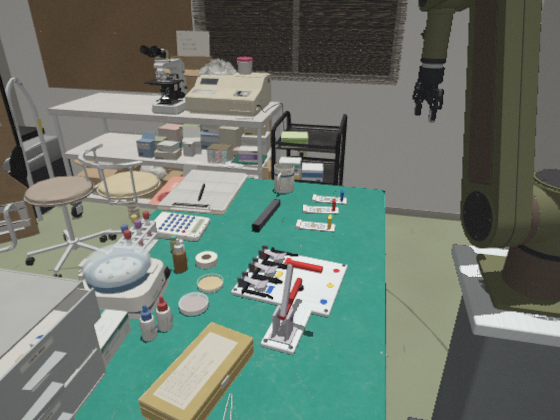

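Three slides (yellow, red and blue tabs at the lower ends, about (328,245), (371,243), (397,249)), bar at (335,173), stage at (190–268, 183–270), clamp apparently nearly shut. Zooming in for the pose.

Run:
```python
from h import *
t=cv2.imread("pics/top0.png")
cv2.imwrite("pics/c1.png",cv2.resize(t[175:280,140:275],None,fx=5.7,fy=5.7,interpolation=cv2.INTER_CUBIC))
p=optics.camera("top");s=optics.camera("side")
hsv=cv2.cvtColor(p["image"],cv2.COLOR_BGR2HSV);hs=cv2.cvtColor(s["image"],cv2.COLOR_BGR2HSV)
R={"blue":[(100,130,60),(130,255,255)],"yellow":[(20,130,120),(32,255,255)],"red":[(0,150,90),(8,255,255)],"red2":[(172,150,90),(180,255,255)]}
for nm,H,box,in (("top",hsv,(140,420,150,290)),("side",hs,(230,360,180,320))):
  for c,(a,b) in R.items():
    m=cv2.inRange(H,np.array(a),np.array(b)); k=np.zeros_like(m);k[box[2]:box[3],box[0]:box[1]]=1;m*=k
    n,_,st,ce=cv2.connectedComponentsWithStats(m)
    print(nm,c,[(ce[i].round(1).tolist(),st[i].tolist()) for i in range(1,n) if st[i][4]>5])
# white plate & slides
m=cv2.inRange(hsv,(0,0,150),(180,70,255));k=np.zeros_like(m);k[150:290,140:420]=1;m*=k
for c in cv2.findContours(m,cv2.RETR_EXTERNAL,cv2.CHAIN_APPROX_NONE)[0]:
    if cv2.contourArea(c)>100: print(cv2.contourArea(c),cv2.minAreaRect(c))
m=cv2.inRange(hsv,(0,0,0),(180,255,70));m[:, :290]=0;m[:,375:]=0;m[:160]=0;m[190:]=0
for c in cv2.findContours(m,cv2.RETR_EXTERNAL,cv2.CHAIN_APPROX_NONE)[0]:
    if cv2.contourArea(c)>100: print("bar",cv2.contourArea(c),cv2.minAreaRect(c))
```

```text
top blue [([207.7, 212.1], [203, 210, 10, 5, 32]), ([400.5, 249.0], [396, 248, 10, 3, 30]), ([202.2, 257.2], [200, 255, 5, 5, 20])]
top yellow [([141.6, 193.8], [140, 185, 6, 25, 83]), ([231.5, 189.0], [229, 189, 6, 1, 6]), ([229.7, 214.4], [226, 213, 8, 4, 30]), ([329.0, 244.0], [325, 243, 9, 3, 27]), ([224.8, 259.5], [223, 257, 5, 6, 20])]
top red [([251.2, 216.7], [248, 215, 8, 4, 29]), ([158.8, 248.4], [155, 234, 9, 29, 159]), ([181.3, 237.5], [170, 235, 24, 6, 91]), ([371.6, 242.8], [367, 241, 10, 5, 32]), ([246.8, 261.9], [245, 260, 5, 5, 18])]
top red2 []
side blue [([341.8, 194.2], [341, 190, 3, 11, 26]), ([244.7, 282.7], [244, 282, 3, 3, 6]), ([270.0, 288.8], [267, 286, 7, 7, 26]), ([323.2, 301.2], [321, 300, 6, 4, 18])]
side yellow [([329.3, 222.7], [328, 218, 3, 10, 21])]
side red [([333.6, 204.0], [333, 199, 3, 11, 23]), ([304.1, 265.4], [285, 258, 37, 14, 198]), ([336.0, 270.0], [334, 269, 5, 3, 11]), ([294.2, 291.2], [288, 278, 14, 33, 140]), ([281.6, 317.3], [279, 316, 6, 4, 14])]
side red2 []
504.0 ((396.0685119628906, 233.9593963623047), (41.10954666137695, 15.246869087219238), 85.91438293457031)
572.5 ((326.7389831542969, 229.08407592773438), (41.108741760253906, 15.299370765686035), 86.18592071533203)
517.0 ((366.326904296875, 228.13461303710938), (41.184383392333984, 15.100940704345703), 78.69007110595703)
5820.5 ((206.44326782226562, 223.80780029296875), (115.00010681152344, 82.48980712890625), 5.806726932525635)
107.5 ((415.0, 171.5), (17.0, 8.0), 90.0)
335.0 ((177.5, 160.0), (20.0, 21.0), 90.0)
```

View pics/c1.png

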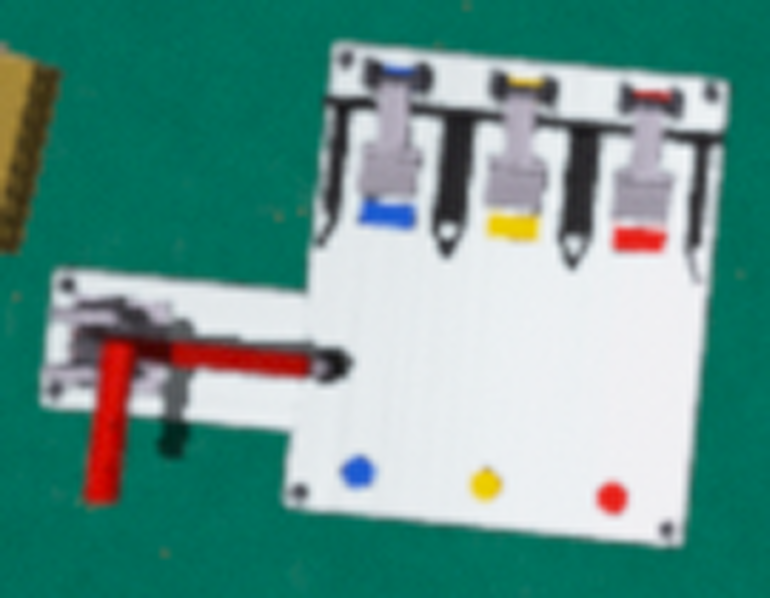

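```bash
cat >> h.py <<'E'
from scipy.optimize import least_squares
def slides(p,box=(290,420,190,265)):
    hsv=cv2.cvtColor(p["image"],cv2.COLOR_BGR2HSV)
    m=cv2.inRange(hsv,(0,0,150),(180,70,255));k=np.zeros_like(m);k[box[2]:box[3],box[0]:box[1]]=1;m*=k
    out=[]
    for c in cv2.findContours(m,cv2.RETR_EXTERNAL,cv2.CHAIN_APPROX_NONE)[0]:
        if cv2.contourArea(c)<200: continue
        w=np.array([atz(p,q,0.005)[:2] for q in c[:,0]])*1000
        (cx,cy),(a,b),_=r=cv2.minAreaRect(w.astype(np.float32))
        bx=cv2.boxPoints(r);e=[bx[1]-bx[0],bx[2]-bx[1]];e=max(e,key=np.linalg.norm);e=e/np.linalg.norm(e)
        if e[0]<0:e=-e
        out.append((cx,cy,max(a,b),min(a,b),np.arctan2(e[1],e[0])))
    return out
E
python3 - <<'E'
from h import *
p=optics.camera("top");s=optics.camera("side")
C=np.array([(334,42),(730,80),(682,546),(284,508)])/5.7+np.array([140,175])-0.4
S=np.array([(142,95),(142,-95),(-80,-95),(-80,95)])/1000
W=np.array([atz(p,c,.01)[:2] for c in C])
f=lambda v:(S@np.array([[np.cos(v[2]),np.sin(v[2])],[-np.sin(v[2]),np.cos(v[2])]])+v[:2]-W).ravel()
r=least_squares(f,[.5,.1,0]);print("stage",r.x.round(4),(r.fun*1000).round(1))
x,y,a=r.x
st=lambda sx,sy,z:[x+np.cos(a)*sx-np.sin(a)*sy,y+np.sin(a)*sx+np.cos(a)*sy,z]
v=s["image"].copy()
for q in [(142,95,10),(142,-95,10),(-80,-95,10),(-80,95,10),(-11,0,21),(-11,180,55)]:
    u=proj(s,st(q[0]/1e3,q[1]/1e3,q[2]/1e3)); cv2.circle(v,tuple(int(round(i*1)) for i in u),1,(255,0,255),-1)
for o in slides(p):
    c,sn=np.cos(o[4]),np.sin(o[4]);tab=(o[0]-40*c,o[1]-40*sn);print("slide",np.round(o,3),"tab",np.round(tab,1))
    u=proj(s,[tab[0]/1e3,tab[1]/1e3,.0215]);print("   side px",u.round(1)); cv2.circle(v,tuple(int(round(i)) for i in u),1,(255,0,255),-1)
print("tabs tri");
for n,ut,us in(("b",(400.5,249),(341.8,194.2)),("y",(329,244),(329.3,222.7)),("r",(371.6,242.8),(333.6,204))):
    print(n,atz(p,ut,.035).round(4),tri([ray(p,ut),ray(s,us)])[0].round(4))
# handle end points: top (free end bottom / root), side
for ut,us in (((158.8,248.4),(294.2,291.2)),): 
    w=tri([ray(p,ut),ray(s,us)]);print("handle",w[0].round(4),np.round(w[1],4)); d=w[0]-np.array(st(0,.18,.055));print("stagerel y,z",-np.sin(a)*d[0]+np.cos(a)*d[1],d[2], "x",np.cos(a)*d[0]+np.sin(a)*d[1])
m=(cv2.cvtColor(p["image"],cv2.COLOR_BGR2GRAY)<70)
yy,xx=np.nonzero(m);k=(xx>295)&(xx<372)&(yy>160)&(yy<185);w=np.array([atz(p,q,.018)[:2] for q in np.c_[xx,yy][k]])*1000
R=cv2.minAreaRect(w.astype(np.float32));print("bar",R)
cv2.imwrite("pics/c2.png",cv2.resize(v[180:325,225:365],None,fx=4,fy=4,interpolation=cv2.INTER_NEAREST))
E
```

```text
stage [ 0.5104  0.1038 -0.125 ] [ 0.2  0.1  0.3 -0.  -0.6 -0.8  0.1  0.7]
slide [ 5.06548e+02 -3.51255e+02  1.11304e+02  4.12030e+01  3.50000e-02] tab [ 466.6 -352.6]
   side px [341.7 195. ]
slide [ 5.25043e+02 -1.64832e+02  1.11200e+02  4.13310e+01  3.10000e-02] tab [ 485.1 -166.1]
   side px [329.3 221.3]
slide [ 5.24755e+02 -2.71828e+02  1.11291e+02  4.09900e+01  1.54000e-01] tab [ 485.2 -278. ]
   side px [333.4 204.4]
tabs tri
b [ 0.4674 -0.3521  0.035 ] [ 0.4667 -0.3559  0.0229]
y [ 0.4857 -0.1657  0.035 ] [ 0.485  -0.1682  0.0158]
r [ 0.4857 -0.2773  0.035 ] [ 0.4851 -0.2805  0.0215]
handle [0.4967 0.2623 0.0986] [0.0079 0.0079]
stagerel y,z -0.024416080448011995 0.043589796358279385 x -0.033292560861433895
bar ((674.4183349609375, -189.33807373046875), (186.65130615234375, 29.594877243041992), 83.19261169433594)
```

View pics/c2.png

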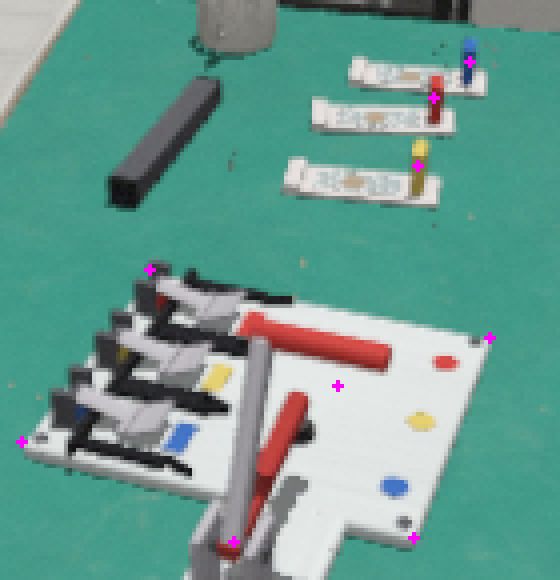

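Run:
```python
from h import *
p=optics.camera("top");s=optics.camera("side")
x,y,a=.5104,.1038,-.125
def rel(w):
    d=np.array(w)-[x,y,0];return np.round([np.cos(a)*d[0]+np.sin(a)*d[1],-np.sin(a)*d[0]+np.cos(a)*d[1]-.18,d[2]-.055],4)
for n,ut,us in(("mid",(159,248.5),(304.1,265.4)),("free end",(157.7,262.5),(321,268.7)),("root",(160.8,235),(288.5,262))):
    w=tri([ray(p,ut),ray(s,us)]);print(n,w[0].round(4),np.round(w[1],4),rel(w[0]))
q=rel(w[0]);
w=tri([ray(p,(199.5,238.5)),ray(s,(301,286))]);print("arm tip",w[0].round(4),np.round(w[1],4),rel(w[0]))
```

```text
mid [0.4903 0.2453 0.1462] [0. 0.] [-0.0376 -0.0421  0.0912]
free end [0.4583 0.2487 0.1461] [0.0004 0.0004] [-0.0698 -0.0427  0.0911]
root [0.5211 0.2407 0.1461] [0.0006 0.0006] [-0.0064 -0.0428  0.0911]
arm tip [0.5083 0.1721 0.0421] [0.0016 0.0016] [-0.0106 -0.1125 -0.0129]
```

Request:
servo_tool --commands '[[[8.5,31.9,32.6,1.9,0,0,0],[8.5,31.9,32.6,1.9,0,0,0],[8.5,31.9,32.6,1.9,0,0,0],[8.5,31.9,32.6,1.9,0,0,0],[8.5,31.9,32.6,1.9,0,0,-0.2],[8.5,31.9,32.6,1.9,0,0,-0.4],[8.5,31.9,32.6,1.9,0,0,-0.54],[8.5,31.9,32.6,1.9,0,0,-0.54],[8.5,25.6,77.2,1.9,0,0,-0.54],[8.5,25.6,77.2,1.9,0,0,-0.54],[8.5,25.6,77.2,1.9,0,0,-0.54],[8.5,25.6,77.2,1.9,0,0,-0.54],[8.5,25.6,77.2,1.9,0,0,-0.54],[8.5,25.6,77.2,1.9,0,0,-0.54],[8.5,25.6,77.2,1.9,0,0,-0.54],[8.5,25.6,77.2,1.9,0,0,-0.54],[8.5,25.6,77.2,1.9,0,0,-0.54],[8.5,25.6,77.2,1.9,0,0,-0.54]]]' --grip_force 40

```text
time: 3.65
tcp_pos: [0.4874, 0.2441, 0.2502]
ee_rot: [0.998, -0.064, -0.0, 0.0]
force: [0.5, -0.2, 0.3]
width: 0.085
finger_force: 0.0
```

```bash
cat > look.py <<'E'
from h import *
import sys
from scipy.spatial.transform import Rotation as Ro
s=read_state();X=Ro.from_quat(s["ee_rot"]).apply([[1,0,0],[0,0,1]])
print(round(s["time"],2),s["tcp_pos"].round(4),"yaw",round(np.arctan2(X[0][1],X[0][0]),3),"z",X[1].round(3),"q1,q6",s["joint_pos"][[0,5]].round(2),"F",s["force"].round(1),"w",round(s["width"],4))
E
python3 look.py
```

```text
3.65 [0.4874 0.2441 0.2502] yaw -0.127 z [-0.    -0.001 -1.   ] q1,q6 [0.39 2.09] F [ 0.5 -0.2  0.3] w 0.085
```

Request:
servo_tool --commands '[[[8.5,0,0.1,-6,0,0,0],[8.5,0,0.1,-10,0,0,0],[8.5,0,0.1,-12.3,0,0,0],[8.5,0,0.1,-12.3,0,0,0],[0,0,0.1,-12.3,0,0,0],[0,0,0.1,-12.3,0,0,0],[0,0,0.1,-12.3,0,0,0],[0,0,0.1,-12.3,0,0,0],[0,0,0.1,-12.3,0,0,0],[0,0,0.1,-12.3,0,0,0]]]'

```text
time: 4.9
tcp_pos: [0.4874, 0.2459, 0.1281]
ee_rot: [0.998, -0.063, 0.001, 0.0]
force: [0.0, -3.1, 6.2]
width: 0.0125
finger_force: 39.0
```

```bash
python3 look.py
python3 - <<'E'
import numpy as np
for t0 in (.11,):
  for t in np.arange(.11,1.49,.125):
    A=np.deg2rad(121.4)
    d=100*np.array([np.cos(A-t)-np.cos(A-t0),np.sin(A-t)-np.sin(A-t0)])
    print(round(t,2),(d[0]*.1247/10).round(2),(d[0]*.9922/10).round(2),(d[1]/10).round(2))
E
```

```text
4.9 [0.4874 0.2459 0.1281] yaw -0.126 z [ 0.001 -0.001 -1.   ] q1,q6 [0.39 2.09] F [ 0.  -3.1  6.2] w 0.0125
0.11 0.0 0.0 0.0
0.24 0.14 1.15 0.46
0.36 0.3 2.35 0.77
0.48 0.45 3.58 0.92
0.61 0.61 4.82 0.92
0.73 0.76 6.05 0.77
0.86 0.91 7.25 0.46
0.98 1.06 8.41 0.0
1.11 1.19 9.5 -0.59
1.23 1.32 10.5 -1.32
1.36 1.43 11.41 -2.18
1.48 1.53 12.2 -3.13
```

Gripped (12.5 mm). Swing along the arc.

Request:
servo_tool --commands '[[[0,0.14,1.15,0.46,0,0,0],[0,0.3,2.35,0.77,0,0,0],[0,0.45,3.58,0.92,0,0,0],[0,0.61,4.82,0.92,0,0,0],[0,0.76,6.05,0.77,0,0,0],[0,0.91,7.25,0.46,0,0,0],[0,1.06,8.41,0,0,0,0],[0,1.19,9.5,-0.59,0,0,0],[0,1.32,10.5,-1.32,0,0,0],[0,1.43,11.41,-2.18,0,0,0],[0,1.5,12.0,-2.9,0,0,0],[0,1.5,12.0,-2.9,0,0,0]]]' --grip_force 60

```text
time: 6.4
tcp_pos: [0.5022, 0.3646, 0.0978]
ee_rot: [0.998, -0.063, -0.0, 0.002]
force: [1.9, -4.2, 0.1]
width: 0.012
finger_force: 64.6
```

Request:
servo_tool --commands '[[[8.5,0,0,0,0,0,0],[8.5,0,0,0,0,0,0],[8.5,0,0,0,0,0,0],[8.5,0,0,0,0,0,0],[8.5,0,0,6,0,0,0],[8.5,0,0,12,0,0,0]]]'

```text
time: 7.15
tcp_pos: [0.5016, 0.3663, 0.2187]
ee_rot: [0.998, -0.063, -0.001, 0.001]
force: [0.3, 0.2, -0.5]
width: 0.085
finger_force: 0.0
```

```bash
python3 look.py
python3 - <<'E'
from h import *
p=optics.camera("side");t=optics.camera("top");cv2.imwrite("pics/s1.png",np.hstack([cv2.resize(p["image"],(400,300)),cv2.resize(t["image"],(400,300))]))
E
```

```text
7.15 [0.5016 0.3663 0.2187] yaw -0.126 z [-0.002 -0.001 -1.   ] q1,q6 [0.56 2.26] F [ 0.3  0.2 -0.5] w 0.085
```

View pics/s1.png

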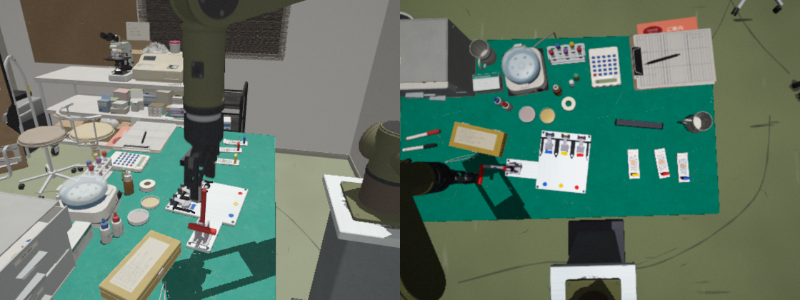

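Clamp arm stands upright (top view: handle at far left). Now to the yellow slide.

Request:
servo_tool --commands '[[[8.5,-1.6,-53.2,0,0,0,0.18],[8.5,-1.6,-53.2,0,0,0,0.36],[8.5,-1.6,-53.2,0,0,0,0.54],[6,-1.6,-53.2,0,0,0,0.72],[5,-1.6,-53.2,0,0,0,0.9],[4,-1.6,-53.2,0,0,0,1.08],[4,-1.6,-53.2,0,0,0,1.26],[4,-1.6,-53.2,0,0,0,1.44],[4,-1.6,-53.2,-6,0,0,1.62],[4,-1.6,-53.2,-12,0,0,1.727],[4,-1.6,-53.2,-14,0,0,1.727],[4,-1.6,-53.2,-14,0,0,1.727],[4,-1.6,-53.2,-14,0,0,1.727],[4,-1.6,-53.2,-14,0,0,1.727]]]'

```text
time: 9.0
tcp_pos: [0.4879, -0.1656, 0.0803]
ee_rot: [0.696, 0.718, 0.001, 0.002]
force: [0.2, 0.1, 0.4]
width: 0.0402
finger_force: 0.0
```

```bash
python3 look.py
python3 - <<'E'
from h import *
s=optics.camera("side");cv2.imwrite("pics/s2.png",cv2.resize(s["image"][130:260,260:400],None,fx=4,fy=4))
E
```

```text
9.0 [ 0.4879 -0.1656  0.0803] yaw 1.602 z [ 0.004 -0.002 -1.   ] q1,q6 [-0.41 -0.44] F [0.2 0.1 0.4] w 0.0402
```

View pics/s2.png

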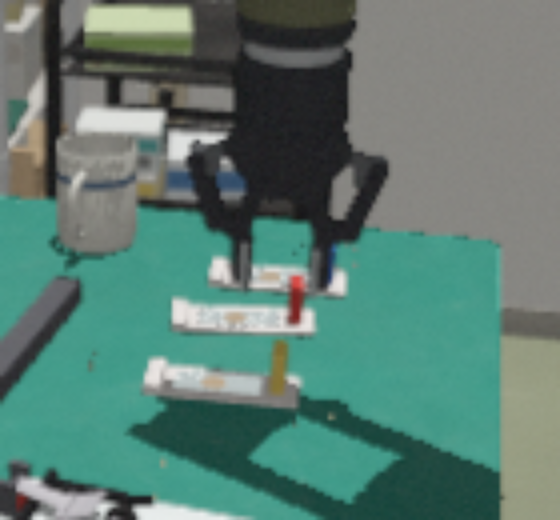

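The yellow tab (280,365 in the crop) stands centred between the fingers. Descend and grip.

Request:
servo_tool --commands '[[[4,0,0,-4,0,0,0],[4,0,0,-6.8,0,0,0],[4,0,0,-6.8,0,0,0],[4,0,0,-6.8,0,0,0],[0,0,0,-6.8,0,0,0],[0,0,0,-6.8,0,0,0],[0,0,0,-6.8,0,0,0],[0,0,0,-6.8,0,0,0],[0,0,0,-6.8,0,0,0]]]' --grip_force 60

```text
time: 10.18
tcp_pos: [0.4872, -0.1659, 0.0117]
ee_rot: [0.696, 0.718, 0.0, 0.001]
force: [-0.8, 0.6, 7.4]
width: 0.0089
finger_force: 59.6
```

```bash
cat >> look.py <<'E'
x,y,a=.5104,.1038,-.125
st=lambda sx,sy:np.array([x+np.cos(a)*sx-np.sin(a)*sy,y+np.sin(a)*sx+np.cos(a)*sy])
d=s["tcp_pos"][:2]-[x,y];print("stage xy mm",(1e3*np.array([np.cos(a)*d[0]+np.sin(a)*d[1],-np.sin(a)*d[0]+np.cos(a)*d[1]])).round(1))
if len(sys.argv)>2: print("shift to",((st(float(sys.argv[1])/1e3,float(sys.argv[2])/1e3)-s["tcp_pos"][:2])*100).round(2),"turn",round(a+np.pi/2-np.arctan2(X[0][1],X[0][0]),3))
E
python3 look.py -50 0
```

```text
10.18 [ 0.4872 -0.1659  0.0117] yaw 1.601 z [ 0.002 -0.001 -1.   ] q1,q6 [-0.41 -0.44] F [-0.8  0.6  7.4] w 0.0089
stage xy mm [  10.6 -270.5]
shift to [-2.64 27.59] turn -0.155
```

Request:
servo_tool --commands '[[[0,0,0,2.2,0,0,0],[0,-4,0,2.2,0,0,0],[0,-4,6,2.2,0,0,-0.08],[0,-4,12,2.2,0,0,-0.155],[0,-4,18,2.2,0,0,-0.155],[0,-3.7,23,2.2,0,0,-0.155],[0,-2.95,27.6,2.2,0,0,-0.155],[0,-2.95,27.6,2.2,0,0,-0.155],[0,-2.95,27.6,2.2,0,0,-0.155],[0,-2.95,27.6,2.2,0,0,-0.155]]]'

```text
time: 11.42
tcp_pos: [0.4563, 0.1094, 0.0323]
ee_rot: [0.75, 0.661, -0.0, -0.0]
force: [-0.6, 0.1, -1.1]
width: 0.0091
finger_force: 58.7
```

```bash
python3 look.py -53 0
python3 - <<'E'
from h import *
s=optics.camera("side");t=optics.camera("top");cv2.imwrite("pics/s3.png",np.hstack([cv2.resize(s["image"][195:325,235:365],(500,500)),cv2.resize(t["image"][170:280,180:285],(290,500))]))
E
```

```text
11.43 [0.4563 0.1094 0.0323] yaw 1.444 z [-0.001 -0.    -1.   ] q1,q6 [0.15 0.27] F [-0.6  0.1 -1.1] w 0.0091
stage xy mm [-54.4  -1.2]
shift to [0.15 0.1 ] turn 0.001
```

View pics/s3.png

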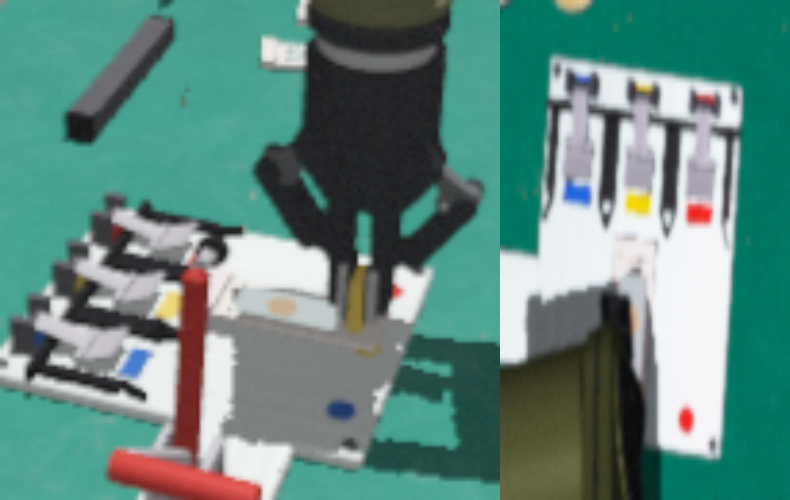

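Front rim sits just short of the yellow lane, aligned. Lower and push.

Request:
servo_tool --commands '[[[0,0.15,0.1,0,0,0,0],[0,0.15,0.1,-0.6,0,0,0],[0,0.15,0.1,-1.0,0,0,0],[0,0.15,0.1,-1.0,0,0,0],[0,1.14,-0.02,-1.0,0,0,0],[0,2.13,-0.15,-1.0,0,0,0],[0,3.13,-0.27,-1.0,0,0,0],[0,3.13,-0.27,-1.0,0,0,0]]]'

```text
time: 12.52
tcp_pos: [0.4895, 0.1077, 0.0223]
ee_rot: [0.75, 0.661, 0.0, 0.0]
force: [0.1, -0.2, -1.1]
width: 0.0087
finger_force: 63.4
```

```bash
python3 look.py 15 0
```

```text
12.53 [0.4895 0.1077 0.0223] yaw 1.445 z [ 0.001  0.    -1.   ] q1,q6 [0.13 0.26] F [ 0.1 -0.2 -1.1] w 0.0087
stage xy mm [-21.2   1.3]
shift to [ 3.58 -0.58] turn 0.001
```

Request:
servo_tool --commands '[[[0,0.6,-0.15,-0.05,0,0,0],[0,1.2,-0.25,-0.05,0,0,0],[0,1.8,-0.34,-0.05,0,0,0],[0,2.4,-0.42,-0.05,0,0,0],[0,3.0,-0.5,-0.05,0,0,0],[0,3.4,-0.55,-0.05,0,0,0],[0,3.7,-0.58,-0.05,0,0,0],[0,3.7,-0.58,-0.05,0,0,0]]]'

```text
time: 13.52
tcp_pos: [0.5245, 0.102, 0.0217]
ee_rot: [0.75, 0.662, -0.0, -0.0]
force: [-4.0, 0.6, 3.2]
width: 0.0088
finger_force: 63.1
```

```bash
python3 look.py 15 0
```

```text
13.53 [0.5245 0.102  0.0217] yaw 1.446 z [-0.001 -0.    -1.   ] q1,q6 [0.11 0.24] F [-4.   0.6  3.2] w 0.0088
stage xy mm [14.2 -0. ]
shift to [ 0.08 -0.01] turn 0.0
```

Request:
servo_tool --commands '[[[0,0.2,-0.02,0,0,0,0],[0,0.4,-0.05,0,0,0,0],[0,0.4,-0.05,0,0,0,0],[0,0.4,-0.05,0,0,0,0]]]'

```text
time: 14.02
tcp_pos: [0.5244, 0.102, 0.0217]
ee_rot: [0.75, 0.661, -0.003, -0.003]
force: [-10.9, 3.9, 10.3]
width: 0.0085
finger_force: 64.2
```

```bash
python3 look.py 15 0
```

```text
14.03 [0.5244 0.102  0.0217] yaw 1.445 z [-0.008  0.001 -1.   ] q1,q6 [0.11 0.24] F [-10.9   3.9  10.3] w 0.0085
stage xy mm [14.2 -0. ]
shift to [ 0.08 -0.01] turn 0.0
```

Stopped hard at the same spot with 11 N: home. Release, then over to red.

Request:
servo_tool --commands '[[[4,-0.3,0,0,0,0,0],[4,-0.3,0,0,0,0,0],[4,-0.3,0,0,0,0,0],[4,-0.3,0,5,0,0,0],[4,-0.3,0,8,0,0,0],[4,-4.25,-37.95,8,0,0,0.14],[4,-4.25,-37.95,8,0,0,0.28],[4,-4.25,-37.95,8,0,0,0.28],[4,-4.25,-37.95,8,0,0,0.28],[4,-4.25,-37.95,8,0,0,0.28],[4,-4.25,-37.95,8,0,0,0.28],[4,-4.25,-37.95,8,0,0,0.28],[4,-4.25,-37.95,6,0,0,0.28],[4,-4.25,-37.95,6,0,0,0.28],[4,-4.25,-37.95,6,0,0,0.28]]]'

```text
time: 15.9
tcp_pos: [0.4867, -0.2772, 0.082]
ee_rot: [0.65, 0.76, 0.0, -0.0]
force: [0.1, -0.2, -0.2]
width: 0.0399
finger_force: 0.0
```

```bash
python3 look.py
python3 - <<'E'
from h import *
s=optics.camera("side");t=optics.camera("top");cv2.imwrite("pics/s4.png",np.hstack([cv2.resize(s["image"][180:310,230:360],(400,400)),cv2.resize(t["image"][170:280,180:290],(400,400))]))
print(slides(t))
E
```

```text
15.9 [ 0.4867 -0.2772  0.082 ] yaw 1.727 z [-0.  0. -1.] q1,q6 [-0.59 -0.75] F [ 0.1 -0.2 -0.2] w 0.0399
stage xy mm [  24. -381.]
[(538.1005859375, -269.9136047363281, 84.7687759399414, 40.304473876953125, np.float32(0.13648397))]
```

View pics/s4.png

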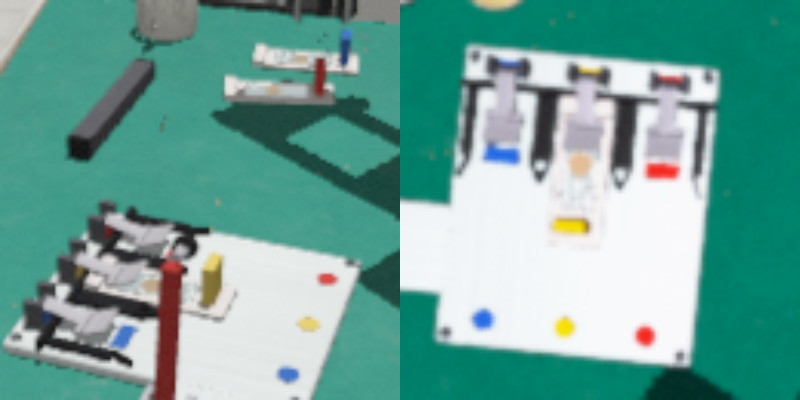

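Yellow slide sits at the stop under its clip. Grip red.

Request:
servo_tool --commands '[[[4,0,0,-4,0,0,0],[4,0,0,-6.9,0,0,0],[4,0,0,-6.9,0,0,0],[4,0,0,-6.9,0,0,0],[0,0,0,-6.9,0,0,0],[0,0,0,-6.9,0,0,0],[0,0,0,-6.9,0,0,0],[0,0,0,-6.9,0,0,0],[0,0,0,-6.9,0,0,0]]]'

```text
time: 17.12
tcp_pos: [0.4875, -0.2786, 0.0143]
ee_rot: [0.65, 0.76, 0.0, 0.001]
force: [-0.9, -0.8, 6.6]
width: 0.0089
finger_force: 59.4
```

```bash
python3 look.py -53 -60
```

```text
17.12 [ 0.4875 -0.2786  0.0143] yaw 1.726 z [ 0.002 -0.002 -1.   ] q1,q6 [-0.59 -0.75] F [-0.9 -0.8  6.6] w 0.0089
stage xy mm [  24.9 -382.3]
shift to [-3.71 32.95] turn -0.28
```

Request:
servo_tool --commands '[[[0,0,0,2.2,0,0,0],[0,-5,0,2.2,0,0,0],[0,-5,6,2.2,0,0,-0.14],[0,-5,12,2.2,0,0,-0.28],[0,-5,18,2.2,0,0,-0.28],[0,-5,24,2.2,0,0,-0.28],[0,-4.3,29,2.2,0,0,-0.28],[0,-3.7,32.95,2.2,0,0,-0.28],[0,-3.7,32.95,2.2,0,0,-0.28],[0,-3.7,32.95,2.2,0,0,-0.28],[0,-3.7,32.95,2.2,0,0,-0.28]]]'

```text
time: 18.5
tcp_pos: [0.4492, 0.0505, 0.0349]
ee_rot: [0.75, 0.661, -0.0, -0.0]
force: [-0.1, -1.1, 0.3]
width: 0.0089
finger_force: 58.7
```

```bash
python3 look.py -53 -60
python3 - <<'E'
from h import *
s=optics.camera("side");t=optics.camera("top");cv2.imwrite("pics/s5.png",np.hstack([cv2.resize(s["image"][180:310,230:360],(400,400)),cv2.resize(t["image"][170:280,180:290],(400,400))]))
E
```

```text
18.5 [0.4492 0.0505 0.0349] yaw 1.444 z [-0. -0. -1.] q1,q6 [0.02 0.15] F [-0.1 -1.1  0.3] w 0.0089
stage xy mm [-54.  -60.5]
shift to [0.11 0.04] turn 0.001
```

View pics/s5.png

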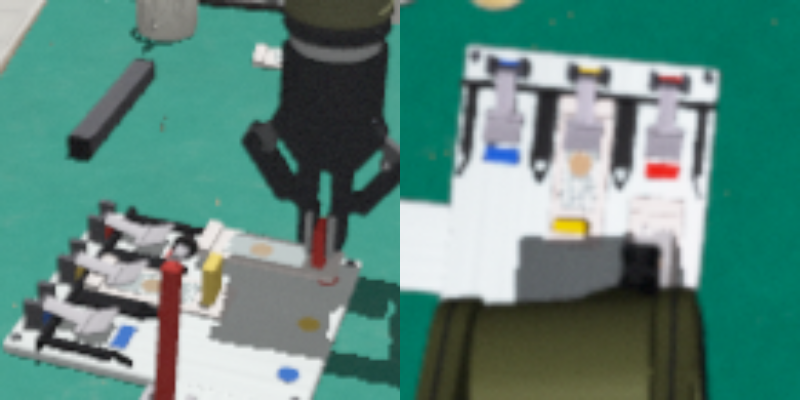

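Red aligned with its lane. Lower and push.

Request:
servo_tool --commands '[[[0,0.1,0.0,-0.6,0,0,0],[0,0.1,0.0,-1.05,0,0,0],[0,0.1,0.0,-1.05,0,0,0],[0,1.1,-0.12,-1.05,0,0,0],[0,2.1,-0.25,-1.05,0,0,0],[0,3.1,-0.37,-1.05,0,0,0],[0,3.9,-0.47,-1.05,0,0,0],[0,4.5,-0.55,-1.05,0,0,0],[0,5.1,-0.62,-1.05,0,0,0],[0,5.7,-0.7,-1.05,0,0,0],[0,6.3,-0.77,-1.05,0,0,0],[0,6.6,-0.81,-1.05,0,0,0],[0,6.9,-0.85,-1.05,0,0,0],[0,7.1,-0.87,-1.05,0,0,0],[0,7.1,-0.87,-1.05,0,0,0]]]'

```text
time: 20.48
tcp_pos: [0.517, 0.043, 0.0243]
ee_rot: [0.75, 0.662, -0.002, -0.002]
force: [-7.9, 0.9, 12.1]
width: 0.0088
finger_force: 60.7
```

```bash
python3 look.py 15 -60
```

```text
20.48 [0.517  0.043  0.0243] yaw 1.446 z [-0.006  0.    -1.   ] q1,q6 [0.   0.13] F [-7.9  0.9 12.1] w 0.0088
stage xy mm [ 14.1 -59.5]
shift to [ 0.08 -0.06] turn 0.0
```

Request:
servo_tool --commands '[[[0,0.2,-0.02,0,0,0,0],[0,0.2,-0.02,0,0,0,0],[4,-0.2,0,0,0,0,0],[4,-0.2,0,0,0,0,0],[4,-0.2,0,0,0,0,0],[4,-0.2,0,5,0,0,0],[4,-0.2,0,8,0,0,0],[4,-5.3,-39.4,8,0,0,0.08],[4,-5.3,-39.4,8,0,0,0.16],[4,-5.3,-39.4,8,0,0,0.16],[4,-5.3,-39.4,8,0,0,0.16],[4,-5.3,-39.4,8,0,0,0.16],[4,-5.3,-39.4,8,0,0,0.16],[4,-5.3,-39.4,8,0,0,0.16],[4,-5.3,-39.4,5.9,0,0,0.16],[4,-5.3,-39.4,5.9,0,0,0.16],[4,-5.3,-39.4,5.9,0,0,0.16]]]'

```text
time: 22.6
tcp_pos: [0.4677, -0.3504, 0.0834]
ee_rot: [0.694, 0.72, 0.0, -0.0]
force: [0.6, 1.4, 0.4]
width: 0.04
finger_force: 0.0
```

```bash
python3 look.py
python3 - <<'E'
from h import *
s=optics.camera("side");t=optics.camera("top");cv2.imwrite("pics/s6.png",np.hstack([cv2.resize(s["image"][180:310,230:360],(400,400)),cv2.resize(t["image"][160:290,180:420],(400,217))[:, :] if 0 else cv2.resize(t["image"][155:265,180:290],(400,400))]))
E
```

```text
22.6 [ 0.4677 -0.3504  0.0834] yaw 1.607 z [-0.     0.001 -1.   ] q1,q6 [-0.72 -0.75] F [0.6 1.4 0.4] w 0.04
stage xy mm [  14.2 -456. ]
```

View pics/s6.png

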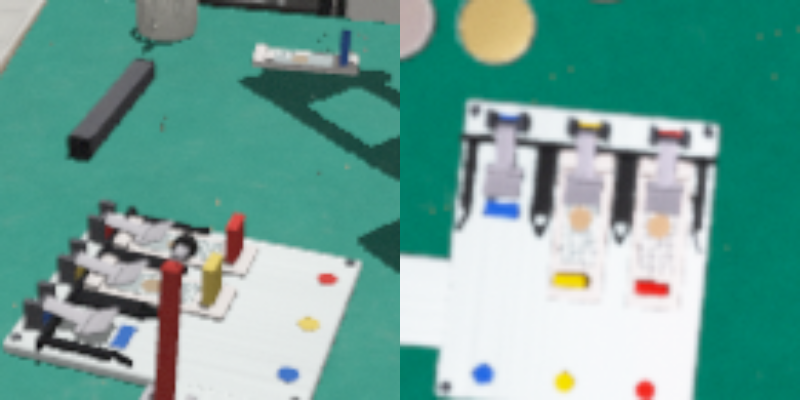

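Both home side by side. Grip blue.

Request:
servo_tool --commands '[[[4,0,-0.1,-4,0,0,0],[4,0,-0.1,-7,0,0,0],[4,0,-0.1,-7,0,0,0],[4,0,-0.1,-7,0,0,0],[0,0,-0.1,-7,0,0,0],[0,0,-0.1,-7,0,0,0],[0,0,-0.1,-7,0,0,0],[0,0,-0.1,-7,0,0,0],[0,0,-0.1,-7,0,0,0]]]'

```text
time: 23.82
tcp_pos: [0.4684, -0.353, 0.0149]
ee_rot: [0.695, 0.719, 0.0, 0.001]
force: [-0.3, 1.2, 6.5]
width: 0.009
finger_force: 59.5
```

```bash
python3 look.py -95 -60;python3 look.py -95 60;python3 look.py -53 60
```

```text
23.82 [ 0.4684 -0.353   0.0149] yaw 1.606 z [ 0.002 -0.002 -1.   ] q1,q6 [-0.72 -0.75] F [-0.3  1.2  6.5] w 0.009
stage xy mm [  15.3 -458.4]
shift to [-5.97 40.91] turn -0.16
23.82 [ 0.4684 -0.353   0.0149] yaw 1.606 z [ 0.002 -0.002 -1.   ] q1,q6 [-0.72 -0.75] F [-0.3  1.2  6.5] w 0.009
stage xy mm [  15.3 -458.4]
shift to [-4.48 52.81] turn -0.16
23.82 [ 0.4684 -0.353   0.0149] yaw 1.606 z [ 0.002 -0.002 -1.   ] q1,q6 [-0.72 -0.75] F [-0.3  1.2  6.5] w 0.009
stage xy mm [  15.3 -458.4]
shift to [-0.31 52.29] turn -0.16
```

Request:
servo_tool --commands '[[[0,0,0,2.6,0,0,0],[0,-3,5,2.6,0,0,-0.08],[0,-5.97,11,2.6,0,0,-0.16],[0,-5.97,17,2.6,0,0,-0.16],[0,-5.97,23,2.6,0,0,-0.16],[0,-5.97,29,2.6,0,0,-0.16],[0,-5.97,35,2.6,0,0,-0.16],[0,-5.97,40.9,2.6,0,0,-0.16],[0,-5.2,46.9,2.6,0,0,-0.16],[0,-4.48,52.8,2.6,0,0,-0.16],[0,-4.48,52.8,2.6,0,0,-0.16],[0,-4.48,52.8,2.6,0,0,-0.16],[0,-0.3,52.3,2.6,0,0,-0.16],[0,-0.3,52.3,2.6,0,0,-0.16],[0,-0.3,52.3,2.6,0,0,-0.16]]]'

```text
time: 25.7
tcp_pos: [0.4635, 0.1688, 0.0391]
ee_rot: [0.751, 0.66, -0.001, -0.0]
force: [-0.3, -0.0, -1.4]
width: 0.0086
finger_force: 58.7
```

```bash
python3 look.py -53 60
python3 - <<'E'
from h import *
s=optics.camera("side");t=optics.camera("top");cv2.imwrite("pics/s7.png",np.hstack([cv2.resize(s["image"][180:310,230:360],(400,400)),cv2.resize(t["image"][170:280,180:290],(400,400))]))
E
```

```text
25.7 [0.4635 0.1688 0.0391] yaw 1.443 z [-0.002 -0.001 -1.   ] q1,q6 [0.26 0.39] F [-0.3 -0.  -1.4] w 0.0086
stage xy mm [-54.6  58.7]
shift to [0.18 0.11] turn 0.003
```

View pics/s7.png

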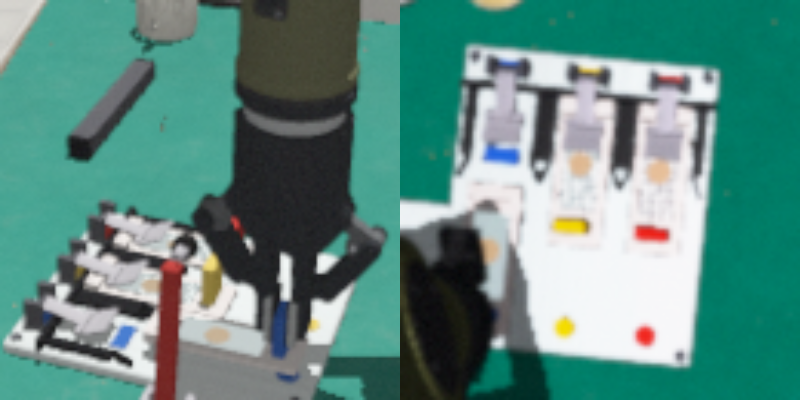

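Request:
servo_tool --commands '[[[0,0.1,0.05,-0.8,0,0,0],[0,0.1,0.05,-1.4,0,0,0],[0,0.1,0.05,-1.4,0,0,0],[0,0.1,0.05,-1.4,0,0,0]]]'

```text
time: 26.3
tcp_pos: [0.4651, 0.1714, 0.025]
ee_rot: [0.75, 0.662, -0.0, -0.0]
force: [-0.5, -0.0, -1.1]
width: 0.0088
finger_force: 58.8
```

```bash
python3 look.py 15 60
python3 - <<'E'
from h import *
t=optics.camera("top");cv2.imwrite("pics/s8.png",cv2.resize(t["image"][180:250,185:235],None,fx=8,fy=8,interpolation=cv2.INTER_CUBIC))
x,y,a=.5104,.1038,-.125
for sx in (30,41,60,100): print(sx,[((proj(t,[x+np.cos(a)*sx/1e3-np.sin(a)*sy/1e3,y+np.sin(a)*sx/1e3+np.cos(a)*sy/1e3,z])-[185,180])*8+3.5).round(0).tolist() for sy,z in((80,.0195),(40,.0195))])
E
```

```text
26.3 [0.4651 0.1714 0.025 ] yaw 1.446 z [-0.001 -0.    -1.   ] q1,q6 [0.27 0.39] F [-0.5 -0.  -1.1] w 0.0088
stage xy mm [-53.4  61.4]
shift to [ 6.77 -0.99] turn -0.0
30 [[111.0, 350.0], [229.0, 362.0]]
41 [[114.0, 318.0], [233.0, 329.0]]
60 [[120.0, 261.0], [239.0, 273.0]]
100 [[133.0, 143.0], [251.0, 154.0]]
```

View pics/s8.png

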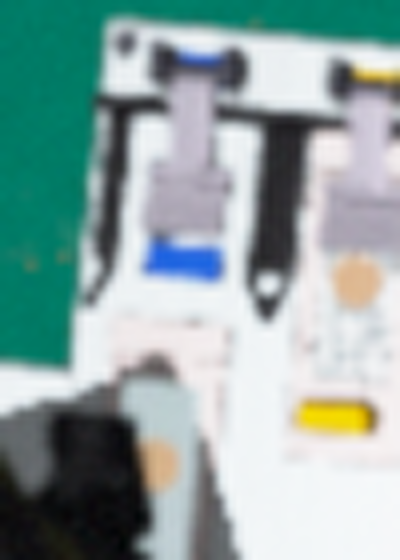

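Rim edges (110–235) match the expected lane position. Push in.

Request:
servo_tool --commands '[[[0,0.5,-0.15,-0.0,0,0,0],[0,1.5,-0.3,0,0,0,0],[0,2.5,-0.43,0,0,0,0],[0,3.4,-0.55,0,0,0,0],[0,4.2,-0.65,0,0,0,0],[0,4.8,-0.73,0,0,0,0],[0,5.4,-0.81,0,0,0,0],[0,6.0,-0.89,0,0,0,0],[0,6.4,-0.94,0,0,0,0],[0,6.7,-0.98,0,0,0,0],[0,6.9,-1.0,0,0,0,0],[0,7.1,-1.03,0,0,0,0],[0,7.1,-1.03,0,0,0,0]]]'

```text
time: 27.98
tcp_pos: [0.5321, 0.1615, 0.025]
ee_rot: [0.75, 0.661, -0.003, -0.003]
force: [-10.3, 3.2, 5.8]
width: 0.0087
finger_force: 60.3
```

```bash
python3 look.py 15 60
```

```text
27.98 [0.5321 0.1615 0.025 ] yaw 1.445 z [-0.008  0.    -1.   ] q1,q6 [0.22 0.34] F [-10.3   3.2   5.8] w 0.0087
stage xy mm [14.3 59.9]
shift to [ 0.07 -0.  ] turn 0.0
```

Request:
servo_tool --commands '[[[4,-0.3,0,0,0,0,0],[4,-0.3,0,0,0,0,0],[4,-0.3,0,0,0,0,0],[4,-0.3,0,5,0,0,0],[4,-0.3,0,10,0,0,0],[4,-9,-40,15,0,0,0],[4,-9,-40,15,0,0,0],[4,-9,-40,15,0,0,0],[4,-9,-40,15,0,0,0],[4,-9,-40,15,0,0,0],[4,-9,-40,15,0,0,0],[4,-9,-40,15,0,0,0],[4,-9,-40,15,0,0,0]]]'

```text
time: 29.6
tcp_pos: [0.4468, -0.2424, 0.176]
ee_rot: [0.751, 0.66, 0.0, 0.001]
force: [-0.5, -0.1, -0.1]
width: 0.0398
finger_force: 0.0
```

```bash
python3 look.py
python3 - <<'E'
from h import *
s=optics.camera("side");t=optics.camera("top");cv2.imwrite("pics/s9.png",np.hstack([cv2.resize(s["image"][180:310,230:360],(400,400)),cv2.resize(t["image"][140:290,180:420],(400,250)) if 0 else cv2.resize(t["image"][150:290,190:400],(400,400))]))
r={n:optics.spot_in("bar_mid",q) for n,q in(("s",s),("t",t))}
print(r); print(tri([ray(s,r["s"][0]["centre"]),ray(t,r["t"][0]["centre"])]))
g=cv2.cvtColor(t["image"],cv2.COLOR_BGR2GRAY)
m=((g<75)*255).astype(np.uint8);u,v=map(int,r["t"][0]["centre"]);k=np.zeros_like(m);k[v-40:v+40,u-50:u+50]=1;m*=k
n,L,S,C=cv2.connectedComponentsWithStats(m)
for i in range(1,n):
  if S[i][4]>60:
    yy,xx=np.nonzero(L==i);w=np.array([atz(t,q,.02)[:2] for q in np.c_[xx,yy]])*1e3
    R=cv2.minAreaRect(w.astype(np.float32));b=cv2.boxPoints(R);e=max([b[1]-b[0],b[2]-b[1]],key=np.linalg.norm);print(S[i],R,"axis",np.arctan2(e[1],e[0]),w.mean(0))
E
```

```text
29.6 [ 0.4468 -0.2424  0.176 ] yaw 1.441 z [ 0.002 -0.002 -1.   ] q1,q6 [-0.58 -0.45] F [-0.5 -0.1 -0.1] w 0.0398
stage xy mm [ -20.  -351.4]
{'s': [{'centre': [266.4, 214.4], 'p': 0.56}], 't': [{'centre': [335.4, 173.1], 'p': 0.97}, {'centre': [235.1, 148.5], 'p': 0.38}]}
(array([ 0.67655977, -0.19368279,  0.00724255]), [4.020507500106565e-06, 4.020507500219813e-06])
[300 166  70  16 270] ((673.157470703125, -188.87387084960938), (186.0738983154297, 28.28114128112793), 83.7936019897461) axis 1.462474 [ 666.90025689 -190.96695385]
```

View pics/s9.png

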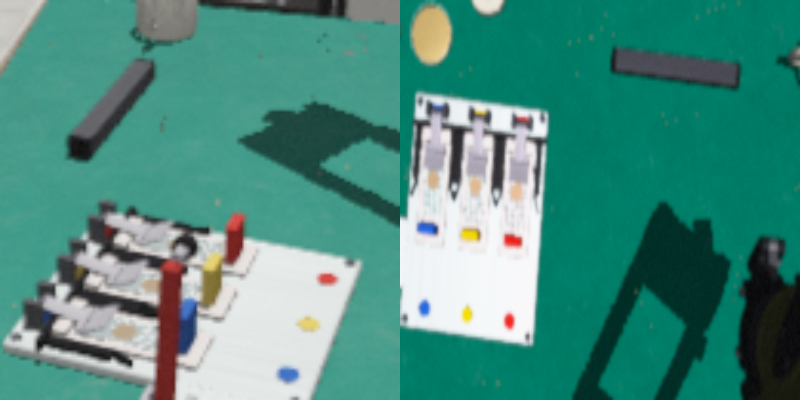

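```bash
cat > bar.py <<'E'
from h import *
t=optics.camera("top");s=optics.camera("side")
hsv=cv2.cvtColor(t["image"],cv2.COLOR_BGR2HSV);m=((hsv[...,1]<110)&(hsv[...,2]<120)).astype(np.uint8)
r=optics.spot_in("bar_mid",t)[0];u,v=map(int,r["centre"]);k=np.zeros_like(m);k[v-25:v+25,u-45:u+45]=1;m*=k
n,L,S,C=cv2.connectedComponentsWithStats(m);i=1+np.argmax(S[1:,4]);yy,xx=np.nonzero(L==i)
w=np.array([atz(t,q,.02)[:2] for q in np.c_[xx,yy]])*1e3;c=w.mean(0);V=np.linalg.svd(w-c,full_matrices=False)[2]
pr=(w-c)@V.T;print(S[i],"centre",c.round(1),"ext",np.ptp(pr,axis=0).round(1),"mid",(c+((pr.max(0)+pr.min(0))/2)@V).round(1),"axis",V[0] if V[0][1]>0 else -V[0])
E
python3 bar.py
```

```text
[302 167  66  14 534] centre [ 674.4 -189. ] ext [176.2  22. ] mid [ 674.4 -189.2] axis [0.11826194 0.99298243]
```

```bash
python3 look.py -42 0
```

```text
29.95 [ 0.4466 -0.2378  0.1751] yaw 1.448 z [-0.  0. -1.] q1,q6 [-0.57 -0.45] F [-0.1  0.3  0.5] w 0.04
stage xy mm [ -20.7 -346.8]
shift to [ 2.21 34.68] turn -0.002
```

Request:
servo_tool --commands '[[[7,22.7,4.8,-9,0,0,0],[7,22.7,4.8,-9,0,0,0],[7,22.7,4.8,-9,0,0,0],[7,22.7,4.8,-9,0,0,0],[7,22.7,4.8,-9,0,0,0],[7,22.7,4.8,-9,0,0,0],[7,22.7,4.8,-13,0,0,0],[7,22.7,4.8,-17,0,0,0],[7,22.7,4.8,-17,0,0,0],[7,22.7,4.8,-17,0,0,0]]]'

```text
time: 31.2
tcp_pos: [0.6738, -0.1916, 0.0075]
ee_rot: [0.75, 0.661, 0.001, 0.001]
force: [0.7, -0.1, 0.7]
width: 0.0703
finger_force: 0.0
```

Request:
servo_tool --commands '[[[0,0,0,0,0,0,0],[0,0,0,0,0,0,0],[0,0,0,0,0,0,0],[0,0,0,0,0,0,0],[0,0,0,0,0,0,0],[0,0,0,0,0,0,0]]]' --grip_force 80

```text
time: 31.95
tcp_pos: [0.6744, -0.1913, 0.0069]
ee_rot: [0.75, 0.662, 0.001, 0.001]
force: [-1.3, -0.4, 6.4]
width: 0.0201
finger_force: 80.8
```

```bash
python3 look.py -42 0
```

```text
31.95 [ 0.6744 -0.1913  0.0069] yaw 1.446 z [ 0.002 -0.001 -1.   ] q1,q6 [-0.34 -0.21] F [-1.3 -0.4  6.4] w 0.0201
stage xy mm [ 199.5 -272.3]
shift to [-20.57  30.03] turn -0.0
```

Request:
servo_tool --commands '[[[0,0,0,2.8,0,0,0],[0,-6,0,2.8,0,0,0],[0,-12,0,2.8,0,0,0],[0,-18,0,2.8,0,0,0],[0,-22,0,2.8,0,0,0],[0,-22,0,2.8,0,0,0],[0,-22,6,2.8,0,0,0],[0,-22,12,2.8,0,0,0],[0,-22,18,2.8,0,0,0],[0,-21.5,24,2.8,0,0,0],[0,-20.6,29.8,2.8,0,0,0],[0,-20.6,29.8,2.8,0,0,0],[0,-20.6,29.8,2.8,0,0,0],[0,-20.6,29.8,2.8,0,0,0]]]'

```text
time: 33.7
tcp_pos: [0.4675, 0.106, 0.0332]
ee_rot: [0.75, 0.661, -0.0, -0.0]
force: [-0.7, 0.8, -2.0]
width: 0.0197
finger_force: 79.8
```

```bash
python3 look.py -42 -2
python3 - <<'E'
from h import *
s=optics.camera("side");t=optics.camera("top");cv2.imwrite("pics/s10.png",np.hstack([cv2.resize(s["image"][180:310,230:360],(400,400)),cv2.resize(t["image"][170:280,180:290],(400,400))]))
E
```

```text
33.7 [0.4675 0.106  0.0332] yaw 1.444 z [-0. -0. -1.] q1,q6 [0.14 0.26] F [-0.7  0.8 -2. ] w 0.0197
stage xy mm [-42.8  -3.1]
shift to [0.1 0.1] turn 0.001
```

View pics/s10.png

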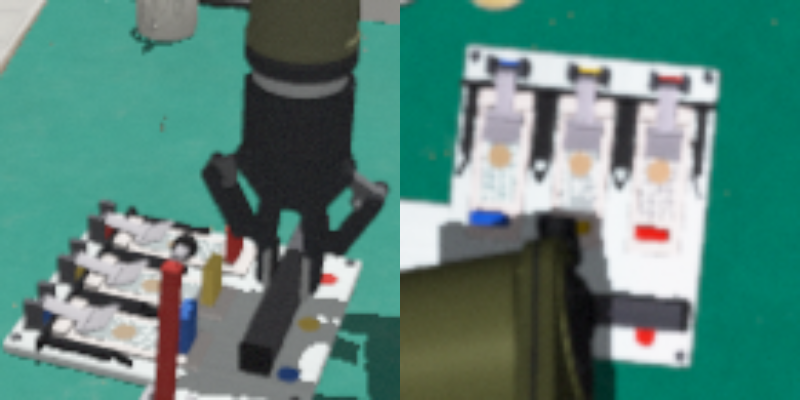

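Request:
servo_tool --commands '[[[0,0.1,0.0,-1.0,0,0,0],[0,0.1,0.0,-1.6,0,0,0],[0,0.1,0.0,-1.6,0,0,0],[0,0.1,0.0,-1.6,0,0,0],[4,0.1,0.0,-1.6,0,0,0],[4,0.1,0.0,-1.6,0,0,0],[4,0.1,0.0,-1.6,0,0,0],[4,0.1,0.0,3,0,0,0],[4,0.1,0.0,8,0,0,0],[4,-5,-20,15,0,0,0],[4,-5,-20,15,0,0,0],[4,-5,-20,15,0,0,0],[4,-5,-20,15,0,0,0],[4,-5,-20,15,0,0,0]]]'

```text
time: 35.55
tcp_pos: [0.4177, -0.0948, 0.1843]
ee_rot: [0.751, 0.66, 0.001, 0.001]
force: [-0.5, 0.1, -0.1]
width: 0.0399
finger_force: 0.0
```

```bash
python3 look.py
cat > sbar.py <<'E'
from h import *
from scipy.spatial.transform import Rotation as Ro
t=optics.camera("top");s=optics.camera("side")
hsv=cv2.cvtColor(t["image"],cv2.COLOR_BGR2HSV);x,y,a=.5104,.1038,-.125
m=((hsv[...,1]<110)&(hsv[...,2]<120)).astype(np.uint8)
yy,xx=np.nonzero(m);k=(xx>180)&(xx<280)&(yy>210)&(yy<275);w=np.array([atz(t,q,.03)[:2] for q in np.c_[xx,yy][k]])-[x,y]
w=1e3*w@np.array([[np.cos(a),-np.sin(a)],[np.sin(a),np.cos(a)]])
w=w[(w[:,0]>-79)&(w[:,0]<8)&(abs(w[:,1])<105)];c=np.median(w,axis=0);V=np.linalg.svd(w-w.mean(0),full_matrices=False)[2]
print(len(w),"bar stage mean",w.mean(0).round(1),"x",np.percentile(w[:,0],[1,99]).round(1),"y",np.percentile(w[:,1],[.3,99.7]).round(1),"axis",V[0].round(3))
cv2.imwrite("pics/bar%d.png"%int(read_state()["time"]),np.hstack([cv2.resize(s["image"][190:320,230:360],(400,400)),cv2.resize(t["image"][175:285,180:290],(400,400))]))
E
python3 sbar.py
```

```text
35.55 [ 0.4177 -0.0948  0.1843] yaw 1.442 z [ 0.002 -0.001 -1.   ] q1,q6 [-0.32 -0.19] F [-0.5  0.1 -0.1] w 0.0399
stage xy mm [ -67.3 -208.6]
608 bar stage mean [-41.5  -8.2] x [-74.1 -29.1] y [-97.   88.7] axis [-0.033 -0.999]
```

```bash
cat > sbar.py <<'E'
from h import *
t=optics.camera("top");x,y,a=.5104,.1038,-.125
# rectified stage view at bar-top height, 1 px = 1 mm, rows: stage x (+40..-85), cols: stage y (+110..-110)
S=[(40,110),(40,-110),(-85,-110),(-85,110)]
src=np.array([proj(t,[x+np.cos(a)*p/1e3-np.sin(a)*q/1e3,y+np.sin(a)*p/1e3+np.cos(a)*q/1e3,.032]) for p,q in S],np.float32)
M=cv2.getPerspectiveTransform(src,np.array([(0,0),(220,0),(220,125),(0,125)],np.float32))
w=cv2.warpPerspective(t["image"],M,(220,125),flags=cv2.INTER_LINEAR)
v=cv2.cvtColor(w,cv2.COLOR_BGR2HSV)
m=((v[...,2]<115)&(v[...,1]<110)).astype(np.uint8)
n,L,St,C=cv2.connectedComponentsWithStats(m)
for i in range(1,n):
    if St[i][4]>800:
        r=cv2.minAreaRect(np.argwhere(L==i)[:,::-1].astype(np.float32));
        print("comp x",40-St[i][1],"..",40-St[i][1]-St[i][3],"y",110-St[i][0],"..",110-St[i][0]-St[i][2],"area",St[i][4],"cen",(40-C[i][1]).round(1),(110-C[i][0]).round(1),r)
for yy in range(95,-100,-10):
    c=110-yy;col=v[:,c,2];d=np.nonzero(m[:,c])[0];print(yy,(40-d.min(),40-d.max(),len(d)) if len(d) else None,end="; ")
E
python3 sbar.py
```

```text
comp x -2 .. -80 y 90 .. -99 area 3987 cen -41.5 -10.2 ((118.30382537841797, 93.513916015625), (74.3749008178711, 191.1835174560547), 81.10957336425781)
95 None; 85 (np.int64(-31), np.int64(-50), 20); 75 (np.int64(-30), np.int64(-50), 21); 65 (np.int64(-31), np.int64(-50), 20); 55 (np.int64(-30), np.int64(-50), 21); 45 (np.int64(-30), np.int64(-50), 21); 35 (np.int64(-31), np.int64(-49), 19); 25 (np.int64(-30), np.int64(-49), 20); 15 (np.int64(-32), np.int64(-50), 19); 5 (np.int64(-31), np.int64(-49), 19); -5 (np.int64(-30), np.int64(-49), 20); -15 (np.int64(-32), np.int64(-49), 18); -25 (np.int64(-31), np.int64(-49), 19); -35 (np.int64(-30), np.int64(-49), 20); -45 (np.int64(-31), np.int64(-49), 19); -55 (np.int64(-30), np.int64(-50), 21); -65 (np.int64(-31), np.int64(-50), 20); -75 (np.int64(-31), np.int64(-49), 19); -85 (np.int64(-30), np.int64(-79), 32); -95 (np.int64(-28), np.int64(-76), 49);
```

```bash
python3 look.py -85 0
```

```text
35.7 [ 0.4172 -0.0922  0.1829] yaw 1.446 z [-0.001  0.001 -1.   ] q1,q6 [-0.32 -0.19] F [ 0.   1.3 -0.9] w 0.0402
stage xy mm [ -68.  -206.1]
shift to [ 0.88 20.66] turn -0.0
```

Request:
servo_tool --commands '[[[4,0.9,5,-2,0,0,0.17],[4,0.9,10,-2,0,0,0.34],[5,0.9,15,-2,0,0,0.51],[6,0.9,20.6,-2,0,0,0.68],[8,0.9,20.6,-2,0,0,0.85],[8.5,0.9,20.6,-2,0,0,1.02],[8.5,0.9,20.6,-2,0,0,1.19],[8.5,0.9,20.6,-2,0,0,1.36],[8.5,0.9,20.6,-2,0,0,1.53],[8.5,0.9,20.6,-6,0,0,1.571],[8.5,0.9,20.6,-11,0,0,1.571],[8.5,0.9,20.6,-15,0,0,1.571],[8.5,0.9,20.6,-17.4,0,0,1.571],[8.5,0.9,20.6,-17.4,0,0,1.571],[8.5,0.9,20.6,-17.4,0,0,1.571]]]'

```text
time: 37.58
tcp_pos: [0.4266, 0.1138, 0.0096]
ee_rot: [0.062, 0.998, 0.0, 0.0]
force: [-0.4, -0.0, -0.5]
width: 0.085
finger_force: 0.0
```

```bash
python3 look.py -40 0
```

```text
37.58 [0.4266 0.1138 0.0096] yaw 3.018 z [ 0.  0. -1.] q1,q6 [ 0.16 -1.28] F [-0.4 -0.  -0.5] w 0.085
stage xy mm [-84.4  -0.5]
shift to [ 4.41 -0.5 ] turn -1.572
```

Push forward, watching the force.

Request:
servo_tool --commands '[[[8.5,1,-0.12,0,0,0,0],[8.5,2,-0.25,0,0,0,0],[8.5,2.7,-0.33,0,0,0,0],[8.5,3.3,-0.4,0,0,0,0],[8.5,3.9,-0.48,0,0,0,0],[8.5,4.4,-0.54,0,0,0,0],[8.5,4.4,-0.54,0,0,0,0]]]'

```text
time: 38.45
tcp_pos: [0.4715, 0.1076, 0.0093]
ee_rot: [0.062, 0.998, 0.0, 0.001]
force: [-0.0, -0.3, -0.0]
width: 0.0853
finger_force: 0.0
```

Request:
servo_tool --commands '[[[8.5,0.2,-0.02,0,0,0,0],[8.5,0.4,-0.05,0,0,0,0],[8.5,0.4,-0.05,0,0,0,0]]]'

```text
time: 38.83
tcp_pos: [0.4746, 0.1071, 0.0093]
ee_rot: [0.062, 0.998, -0.0, 0.0]
force: [-1.3, 0.0, 0.6]
width: 0.0851
finger_force: 0.4
```

```bash
python3 look.py -33 0; python3 sbar.py
```

```text
38.83 [0.4746 0.1071 0.0093] yaw 3.017 z [ 0. -0. -1.] q1,q6 [ 0.14 -1.31] F [-1.3  0.   0.6] w 0.0851
stage xy mm [-35.9  -1.2]
shift to [0.31 0.08] turn -1.571
comp x 28 .. -85 y 110 .. -92 area 15675 cen -33.8 23.5 ((100.5, 68.0), (112.0, 201.0), 90.0)
95 (np.int64(-12), np.int64(-84), 73); 85 (np.int64(12), np.int64(-84), 96); 75 (np.int64(12), np.int64(-84), 97); 65 (np.int64(10), np.int64(-84), 95); 55 (np.int64(20), np.int64(-84), 96); 45 (np.int64(20), np.int64(-84), 103); 35 (np.int64(23), np.int64(-84), 103); 25 (np.int64(24), np.int64(-84), 86); 15 (np.int64(27), np.int64(-84), 110); 5 (np.int64(24), np.int64(-84), 88); -5 (np.int64(24), np.int64(-84), 98); -15 (np.int64(24), np.int64(-83), 108); -25 (np.int64(1), np.int64(-84), 86); -35 (np.int64(-3), np.int64(-78), 60); -45 (np.int64(-2), np.int64(-49), 48); -55 (np.int64(-4), np.int64(-54), 44); -65 (np.int64(-2), np.int64(-50), 49); -75 (np.int64(-2), np.int64(-21), 20); -85 (np.int64(-4), np.int64(-22), 19); -95 None;
```

Request:
servo_tool --commands '[[[8.5,0.15,-0.02,0,0,0,0],[8.5,0.3,-0.04,0,0,0,0],[8.5,0.3,-0.04,0,0,0,0]]]'

```text
time: 39.25
tcp_pos: [0.4767, 0.1068, 0.0092]
ee_rot: [0.063, 0.998, 0.0, -0.001]
force: [-4.3, 1.7, 1.7]
width: 0.085
finger_force: 1.8
```

```bash
python3 look.py -33 0
```

```text
39.25 [0.4767 0.1068 0.0092] yaw 3.016 z [-0.001  0.    -1.   ] q1,q6 [ 0.13 -1.31] F [-4.3  1.7  1.7] w 0.085
stage xy mm [-33.8  -1.2]
shift to [0.1  0.11] turn -1.571
```

Request:
servo_tool --commands '[[[8.5,0.15,-0.02,0,0,0,0],[8.5,0.15,-0.02,0,0,0,0],[8.5,0.15,-0.02,0,0,0,0]]]'

```text
time: 39.62
tcp_pos: [0.4767, 0.1067, 0.0091]
ee_rot: [0.063, 0.998, -0.0, -0.002]
force: [-6.0, 2.5, 4.6]
width: 0.0848
finger_force: 3.1
```

Request:
servo_tool --commands '[[[8.5,-3,0.4,0,0,0,0],[8.5,-3,0.4,5,0,0,0],[8.5,-3,0.4,11,0,0,0],[8.5,-3,0.4,17,0,0,0],[8.5,-3,-30,17,0,0,0],[8.5,-3,-30,17,0,0,0],[8.5,-3,-30,17,0,0,0],[8.5,-3,-30,17,0,0,0],[8.5,-3,-30,17,0,0,0],[8.5,-3,-30,17,0,0,0]]]'

```text
time: 40.88
tcp_pos: [0.4505, -0.1984, 0.1798]
ee_rot: [0.065, 0.998, -0.002, 0.002]
force: [-1.2, -0.0, 0.2]
width: 0.0847
finger_force: 0.0
```

```bash
python3 look.py -33 0; python3 sbar.py
```

```text
40.88 [ 0.4505 -0.1984  0.1798] yaw 3.011 z [ 0.003 -0.003 -1.   ] q1,q6 [-0.5  -1.94] F [-1.2 -0.   0.2] w 0.0847
stage xy mm [ -21.8 -307.3]
shift to [ 2.72 30.63] turn -1.566
comp x 0 .. -21 y 88 .. -92 area 3308 cen -9.9 -0.8 ((111.50894165039062, 49.53483200073242), (19.947336196899414, 178.9969482421875), 89.66688537597656)
95 None; 85 (np.int64(-2), np.int64(-19), 18); 75 (np.int64(-1), np.int64(-19), 19); 65 (np.int64(0), np.int64(-19), 20); 55 (np.int64(-1), np.int64(-19), 19); 45 (np.int64(-1), np.int64(-19), 19); 35 (np.int64(0), np.int64(-18), 19); 25 (np.int64(-1), np.int64(-19), 19); 15 (np.int64(-1), np.int64(-19), 19); 5 (np.int64(-2), np.int64(-18), 17); -5 (np.int64(-1), np.int64(-19), 19); -15 (np.int64(0), np.int64(-18), 19); -25 (np.int64(-2), np.int64(-18), 17); -35 (np.int64(-1), np.int64(-19), 19); -45 (np.int64(0), np.int64(-18), 19); -55 (np.int64(-1), np.int64(-19), 19); -65 (np.int64(-1), np.int64(-19), 19); -75 (np.int64(-2), np.int64(-18), 17); -85 (np.int64(-1), np.int64(-19), 19); -95 None;
```

Request:
servo_tool --commands '[[[8.5,5.3,20,4.5,0,0,0],[8.5,5.3,20,4.5,0,0,0],[8.5,5.3,20,4.5,0,0,0],[8.5,5.3,55.8,4.5,0,0,0],[8.5,5.3,55.8,4.5,0,0,0],[8.5,5.3,55.8,4.5,0,0,0],[8.5,5.3,55.8,4.5,0,0,0],[8.5,5.3,55.8,4.5,0,0,0],[8.5,5.3,55.8,4.5,0,0,0],[8.5,5.3,55.8,4.5,0,0,0],[8.5,5.3,55.8,4.5,0,0,0],[8.5,5.3,55.8,4.5,0,0,0],[8.5,5.3,55.8,4.5,0,0,0]]]'

```text
time: 42.55
tcp_pos: [0.502, 0.363, 0.2245]
ee_rot: [0.063, 0.998, -0.0, -0.0]
force: [-0.2, -0.2, 0.5]
width: 0.085
finger_force: 0.0
```

```bash
python3 look.py
```

```text
42.55 [0.502  0.363  0.2245] yaw 3.015 z [-0. -0. -1.] q1,q6 [ 0.56 -0.89] F [-0.2 -0.2  0.5] w 0.085
stage xy mm [-40.7 256.2]
```

Request:
servo_tool --commands '[[[8.5,0,0,-6,0,0,0],[8.5,0,0,-11,0,0,0],[8.5,0,0,-12.6,0,0,0],[8.5,0,0,-12.6,0,0,0],[0,0,0,-12.6,0,0,0],[0,0,0,-12.6,0,0,0],[0,0,0,-12.6,0,0,0],[0,0,0,-12.6,0,0,0],[0,0,0,-12.6,0,0,0],[0,0,0,-12.6,0,0,0]]]' --grip_force 60

```text
time: 43.8
tcp_pos: [0.5022, 0.3648, 0.0991]
ee_rot: [0.062, 0.998, 0.0, 0.0]
force: [-0.1, -0.7, 5.2]
width: 0.0121
finger_force: 58.4
```

```bash
python3 look.py
```

```text
43.8 [0.5022 0.3648 0.0991] yaw 3.017 z [ 0.001  0.001 -1.   ] q1,q6 [ 0.56 -0.89] F [-0.1 -0.7  5.2] w 0.0121
stage xy mm [-40.6 257.9]
```

Request:
servo_tool --commands '[[[0,-0.07,-0.59,0.72,0,0,0],[0,-0.18,-1.5,1.58,0,0,0],[0,-0.31,-2.5,2.31,0,0,0],[0,-0.44,-3.59,2.9,0,0,0],[0,-0.59,-4.75,3.36,0,0,0],[0,-0.74,-5.95,3.67,0,0,0],[0,-0.89,-7.18,3.82,0,0,0],[0,-1.05,-8.42,3.82,0,0,0],[0,-1.2,-9.65,3.67,0,0,0],[0,-1.36,-10.85,3.36,0,0,0],[0,-1.43,-11.4,3.15,0,0,0],[0,-1.5,-12.0,2.9,0,0,0],[0,-1.56,-12.5,2.65,0,0,0],[0,-1.62,-13.0,2.38,0,0,0],[0,-1.62,-13.0,2.38,0,0,0]]]'

```text
time: 45.68
tcp_pos: [0.4877, 0.2372, 0.1242]
ee_rot: [0.063, 0.998, 0.003, 0.002]
force: [-1.2, 6.9, 8.8]
width: 0.012
finger_force: 64.0
```

```bash
python3 look.py
```

```text
45.67 [0.4877 0.2372 0.1242] yaw 3.015 z [ 0.005  0.006 -1.   ] q1,q6 [ 0.37 -1.07] F [-1.2  6.9  8.8] w 0.012
stage xy mm [-39.2 129.5]
```

Request:
servo_tool --commands '[[[0,-0.04,-0.3,-0.2,0,0,0],[0,-0.08,-0.6,-0.35,0,0,0],[0,-0.08,-0.6,-0.35,0,0,0],[0,-0.08,-0.6,-0.35,0,0,0]]]' --grip_force 90

```text
time: 46.18
tcp_pos: [0.4876, 0.2354, 0.1231]
ee_rot: [0.064, 0.998, 0.007, 0.003]
force: [-5.1, 17.2, 20.3]
width: 0.0113
finger_force: 88.6
```

```bash
python3 look.py
```

```text
46.17 [0.4876 0.2354 0.1231] yaw 3.014 z [ 0.007  0.013 -1.   ] q1,q6 [ 0.36 -1.08] F [-5.1 17.2 20.3] w 0.0113
stage xy mm [-39.  127.7]
```

Request:
servo_tool --commands '[[[0,-0.02,-0.15,-0.05,0,0,0],[0,-0.02,-0.15,-0.05,0,0,0],[0,-0.02,-0.15,-0.05,0,0,0]]]'

```text
time: 46.55
tcp_pos: [0.4876, 0.2353, 0.1231]
ee_rot: [0.064, 0.998, 0.008, 0.004]
force: [-5.9, 20.9, 22.0]
width: 0.0114
finger_force: 88.9
```

Request:
servo_tool --commands '[[[0,0.08,0.6,0.3,0,0,0],[8.5,0.08,0.6,0.3,0,0,0],[8.5,0.08,0.6,0.3,0,0,0],[8.5,0.08,0.6,0.3,0,0,0],[8.5,0.08,0.6,0.3,0,0,0],[8.5,0,0.6,6,0,0,0],[8.5,0,0.6,12,0,0,0],[8.5,-3,-50,14,0,0,0],[8.5,-3,-50,14,0,0,0],[8.5,-3,-50,14,0,0,0],[8.5,-3,-50,14,0,0,0],[8.5,-3,-50,14,0,0,0],[8.5,-3,-50,14,0,0,0],[8.5,-3,-50,14,0,0,0],[8.5,-3,-50,14,0,0,0],[8.5,-3,-50,14,0,0,0],[8.5,-3,-50,14,0,0,0]]]'

```text
time: 48.68
tcp_pos: [0.4542, -0.2731, 0.2576]
ee_rot: [0.063, 0.998, 0.001, -0.001]
force: [-0.8, 1.5, 1.3]
width: 0.085
finger_force: 0.0
```

```bash
python3 look.py; python3 sbar.py
python3 - <<'E'
from h import *
p=optics.camera("top");s=optics.camera("side");x,y,a=.5104,.1038,-.125
def blob(pic,lo,hi,box,mn=15):
    H=cv2.cvtColor(pic["image"],cv2.COLOR_BGR2HSV);m=cv2.inRange(H,lo,hi);k=np.zeros_like(m);k[box[2]:box[3],box[0]:box[1]]=1
    n,_,st,ce=cv2.connectedComponentsWithStats(m*k);return [(ce[i].round(1).tolist(),st[i].tolist()) for i in range(1,n) if st[i][4]>mn]
print(blob(p,(0,150,90),(8,255,255),(140,270,200,280)));print(blob(s,(0,150,90),(8,255,255),(230,360,230,330)))
def st(sx,sy,z):return [x+np.cos(a)*sx-np.sin(a)*sy,y+np.sin(a)*sx+np.cos(a)*sy,z]
for c in(0,.05,.1):
    A=np.deg2rad(121.4)-c;print(c,"handle expect",proj(p,st(-.038,.18+.1*np.cos(A),.055+.1*np.sin(A))).round(1),proj(s,st(-.038,.18+.1*np.cos(A),.055+.1*np.sin(A))).round(1))
# tabs
for n,lo,hi in(("b",(100,130,60),(130,255,255)),("y",(20,130,120),(32,255,255)),("r",(0,150,90),(8,255,255))):
    for c,sx in blob(p,lo,hi,(195,265,225,250),6):
        w=atz(p,c,.048)[:2]-[x,y];print(n,(1e3*np.array([np.cos(a)*w[0]+np.sin(a)*w[1],-np.sin(a)*w[0]+np.cos(a)*w[1]])).round(1),sx)
E
```

```text
48.67 [ 0.4542 -0.2731  0.2576] yaw 3.015 z [-0.001  0.001 -1.   ] q1,q6 [-0.62 -2.07] F [-0.8  1.5  1.3] w 0.085
stage xy mm [  -8.8 -381. ]
comp x 0 .. -21 y 92 .. -92 area 3177 cen -9.8 -3.5 ((109.51770782470703, 49.54350280761719), (19.953149795532227, 182.97946166992188), 89.66688537597656)
95 None; 85 (np.int64(-1), np.int64(-4), 4); 75 (np.int64(0), np.int64(-19), 19); 65 (np.int64(0), np.int64(-19), 20); 55 (np.int64(-1), np.int64(-19), 19); 45 (np.int64(-1), np.int64(-19), 19); 35 (np.int64(0), np.int64(-18), 19); 25 (np.int64(-1), np.int64(-19), 19); 15 (np.int64(-1), np.int64(-19), 19); 5 (np.int64(-2), np.int64(-18), 17); -5 (np.int64(-1), np.int64(-19), 19); -15 (np.int64(0), np.int64(-18), 19); -25 (np.int64(-2), np.int64(-18), 17); -35 (np.int64(-1), np.int64(-19), 19); -45 (np.int64(0), np.int64(-18), 19); -55 (np.int64(-1), np.int64(-18), 18); -65 (np.int64(-1), np.int64(-19), 19); -75 (np.int64(-2), np.int64(-18), 17); -85 (np.int64(-1), np.int64(-19), 19); -95 None; [([248.7, 233.9], [245, 232, 9, 4, 25]), ([163.5, 248.7], [160, 235, 9, 29, 154]), ([184.1, 237.8], [173, 235, 23, 7, 83]), ([246.9, 261.8], [245, 260, 5, 5, 17])]
[([307.2, 263.4], [290, 250, 34, 22, 256]), ([294.3, 293.9], [288, 282, 14, 30, 130])]
0 handle expect [164. 249.] [305.8 265.2]
0.05 handle expect [161.8 248.9] [305.2 265.3]
0.1 handle expect [159.6 248.7] [304.5 265.6]
b [15.9 58.4] [199, 228, 10, 4, 28]
y [15.9 -1.2] [222, 230, 10, 4, 34]
r [ 15.3 -59.3] [245, 232, 9, 4, 25]
```

All checks agree: clamp shut, bar flush, and the three tabs at stage x ≈ 15.5 mm. Handing in.

```bash
python3 -c "
from workcell import job; print(job.finish_job())"
```

```text
the job is handed in; nothing more can be done
None
```

The job is handed in (no verdict was shown): all three slides are pushed to their stops, the stop bar is flush behind them and centred to within about 2 mm, and the clamp is shut on it. I inferred the clips snapping down from the stop position and push force, and did not read them directly.

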